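# Start the crank bolt of the keel clamp and keep hold of it

### The arm

A 6-joint arm with a two-finger parallel gripper is mounted at the origin on the work surface. World frame = base frame: x ahead of the robot, y to its left, z up, the work surface at z = 0. Lengths are in mm, angles in rad, forces in N, time in s.
With the tool pointing down it reaches from about 350 to 875 mm from the base axis. Payload 4.2 kg.
Tool frame: the origin (TCP) lies on the centre line of the jaws, within the pads' length; the fingertips stand 22 mm ahead of it and the grasp point (between the pads) lies 3 mm ahead of it; z points along the fingers, y is the line along which they close (so a half turn about z gives the same grasp; the last joint's range is limited). The gripper opens to 87 mm and grips with 3 to 60 N. Pads are 19 mm wide; open, the fingers measure 117 mm over their backs; the gripper's body (75 mm by 190 mm) begins 51 mm behind the grasp point.
Start: joints at [1.524, 0.385, 0.008, 0, -1.194, -0.259], TCP at [188.128, 595.993, 244.55] pointing down, gripper open.
Joint ranges: [-3.14, 3.14], [-1.21, 2.06], [-1.07, 1.41], [-3.16, 2.05], [-2.99, -0.16], [-3.1, 3.1]. Speed limits (rad/s): [2.79, 2.79, 3.14, 3.14, 3.14, 3.14].

### API

Orientations are given as a 3x3 rotation matrix whose columns are the frame's x, y, z axes.
In Python, from cell import manip gives the robot as it stands.
- The arm moves only by the tool play_rows, never from a script. Its arguments are lists of equal length, an entry for each row: "translation": the shift along the world's x, y, z in mm, a list of three; "turn": the turn about the world's z in degrees. In form: {"translation": [[x, y, z], ...], "turn": [turn, ...]}. A call has 1 to 8 rows; each row shifts and turns the commanded pose from where the row before left it; what a row does not reach is not made up. A row lasts 1/8 s, in which the tool goes at most 62.5 mm and 10.7 degrees, less where a joint would pass 70% of its speed; a pose out of reach is approached as far as the arm can. A call with a gripper value outside its range is refused whole. "grip" is the opening, from 0 (shut) to 1 (fully open), set as the call begins (left out, the last holds). The fingers move at their own pace and stop on an object; "grip_force" is the grip in N (left out, the last holds). Time passes only in rows, so rows that do not move let the fingers close. It gives the time, the measured TCP pose, the force, the opening and the grip force at its end, in the units of the state.
- manip.state(): the state, without advancing time (a new reading comes with each control period).
- manip.snapshot(name): name is "scene" or "top"; returns a dict with "pixels" (400x640x3 uint8, red, green, blue), "z_map" (400x640 float32, mm along the optical axis (not along the pixel's ray), 0 where there is no reading), "fx", "fy", "cx", "cy" (pixels), "distortion" ([k1, k2, p1, p2, k3] as OpenCV has them; the pictures are not rectified), "rvec" (rotation vector, rad) and "tvec" (3), from world to camera coordinates, as OpenCV has them. Camera axes: x right, y down, z forward; pixel columns grow to the right and rows downward; lengths in mm; the calibration is good to about 2 mm. A picture is of the moment at which its call begins.
- manip.hand_in(): hands the job in; it is judged then, once.
The state is a dict: "time": time; "joint_positions": joint angles; "dq": joint speeds; "tau": joint torques, N m; "tool_pos": TCP position; "tool_rot": TCP orientation; "force": force on the tool from outside, world axes, zero at the start; "ft_torque": the same for the moment, N m; "opening": finger opening in mm; "gripper_force": force on a finger pad.
Only numpy, scipy, OpenCV 4.12 (cv2) and the standard library are available. Lean on these libraries where they do the work, as an engineer would, in place of code of your own. Each camera call takes 0.05 s, during which the arm holds its last target. There are 200 camera calls.

### The job

The crank bolt of the keel clamp is standing on top of its thread. Turn it backward (anticlockwise seen from above) until you feel it drop into the start of the thread, then turn it forward (clockwise) one full turn without lifting it out again. Finish while still gripping the crank's knob, so that the bolt is held started, and leave the other things on the table where they are.

Things in the scene. Friction and masses are not known exactly. Their poses are not given: they have to be found in the camera images.
- clamp: Keel clamp fixed on the table: aluminium base 180 x 120 x 12 mm, two posts, a steel nut plate across them (top at 63 mm) and the boss on it. A black keel fin with a lead bulb sticks out 200 mm to its +y. Origin: underside, on the bolt's axis; z up.
- bolt_axis (a point): Point on the bolt's vertical axis at the height of the boss rim (88 mm above the table).
- bolt_head (a point): Point on the bolt's axis on top of the crank's hub (a dark disc 34 mm wide). About 133 mm above the table at the start, 7 to 8 mm lower after the drop, and another 8 mm lower after the one turn.
- knob_center (a point): Centre of the crank's knob: upright black cylinder 22 mm wide, 50 mm tall, 65 mm out from the bolt's axis, 2 mm above a flat crank arm 18 mm wide. It spins freely on its pin: grip it from above and carry it in a circle without turning the gripper, or push its side. Centre about 157 mm above the table at the start, 150 after the drop, 142 after the one turn.
- bolt (a joint): Turn of bolt and crank, rad, growing clockwise from above (forward, screwing in); 0 with the crank along the clamp's +x, 1.15 at the start. A lug under the crank drops into the boss's slot when the crank points along the slot's middle within about 0.25; the slot's far edge then stops it. Forward before the drop, the stop on the rim blocks it. Needs about 1 N at the knob; stays where left.
- lift (a joint): Height (m) of the bolt above its seat in the thread: 0.007 to 0.009 while it stands on the rim, 0 once it has dropped. The bolt (0.4 kg) falls by its own weight unless the gripper carries it. In the thread it sinks 8 mm per forward turn: a gripper that holds the knob must sink with it, else it lifts the bolt.
- tape: Roll of tape, 84 mm across, 24 mm high, lying flat near the clamp; to be left alone. Origin: centre of its underside.
- screwdriver: Screwdriver 170 mm long lying near the clamp; to be left alone.
- wrench: Wrench 150 mm long lying near the clamp; to be left alone.
- sanding_block: Cork block 70 x 45 x 28 mm near the clamp; to be left alone. Origin: centre of its underside.
- cup: Clear plastic cup, 72 mm across, 85 mm high; to be left alone. Origin: centre of its underside.
- grease_jar: Small jar, 56 mm across, 60 mm high; to be left alone. Origin: centre of its underside.
- spare_post: Aluminium post standing upright, 32 mm across, 70 mm high; to be left alone. Origin: centre of its underside.
- knob: The same knob as a body. Origin: on the knob's own vertical axis, 62 mm below its centre; z up. It turns freely about z, so its yaw means nothing.
- boss: Threaded boss fixed on the nut plate, round, 58 mm wide; origin on the bolt's axis at its underside (63 mm above the table), rim 25 mm above that, z up. A slot 50 degrees wide in the rim, facing the boss's +x, is the start of the thread; it lies somewhere 30 to 95 degrees anticlockwise of the crank's starting direction. A 6 mm stop stands on the rim 140 degrees clockwise of the slot.

How it is judged (in metres and radians):
On the way, in this order (a step that is already met when the one before it is completed fails the run):
1. the bolt has been turned back and has dropped into the start of the thread (value of joint lift below 0.002 m and value of joint bolt below 0.95 rad), for 0.1 s.
2. the bolt, in its thread, has been turned forward half a turn (value of joint lift below 0.003 m and value of joint bolt above 3.14 rad).
At the end, for the whole second after the job is handed in: The crank has come round one full turn from where the bolt dropped and points along the boss's slot again (within about 30 degrees), at rest, the bolt still in its thread (lifted less than 2.5 mm), and the fingers still grip the knob with more than 3 N (value of joint bolt above 4.7 rad and x of knob_center in the frame of boss above 0.056 m and value of joint lift below 0.0025 m and velocity of joint bolt between -0.1 and 0.1 rad/s and contact force between the fingers and knob above 3 N); the arm keeps its last pose, push and grip.
It fails at once if the bolt was lifted out of its thread after it had been started (value of joint bolt above 3.3 rad and value of joint lift above 0.006 m).
It fails at once if something else on the table was moved (distance of any of tape, screwdriver, wrench, sanding_block, cup, grease_jar, spare_post from where it was at the start of the episode above 0.03 m).
It also fails if it takes over 67 s, if anything falls off the work surface, if the arm or the gripper's body presses on something with over 40 N, if the wrist force passes 120 N, or if a joint passes its speed limit or range.

## Working session

There is one attempt and no reset: what is moved stays moved. The work goes in short steps, Python scripts to look and compute and a tool call to move; the robot and the scene stay as the last step left them, time stands still between calls to the robot, and variables do not carry over. Pictures are saved under pics/ and viewed, at most 10 in all, crops included, and the job is handed in when it is done.

Besides the shell and the picture viewer there is one more tool, called after "Request:" by a JSON object that holds its "op" and its "data", one argument or row to a line. play_rows: Moves the arm, as the interface text tells. Its arguments: {"type":"object","properties":{"translation":{"type":"array"},"turn":{"type":"array"},"grip":{"type":"number"},"grip_force":{"type":"number"}},"required":["translation","turn"]}

```bash
mkdir -p pics
cat > h.py <<'E'
import numpy as np, cv2
from cell import manip
def snap(n):
    s=manip.snapshot(n); s['K']=np.array([[s['fx'],0,s['cx']],[0,s['fy'],s['cy']],[0,0,1.]]); s['D']=np.array(s['distortion'],float)
    s['R']=cv2.Rodrigues(np.array(s['rvec'],float))[0]; s['t']=np.array(s['tvec'],float).ravel(); return s
def cloud(s):
    h,w=s['z_map'].shape; u,v=np.meshgrid(np.arange(w),np.arange(h))
    p=cv2.undistortPoints(np.stack([u,v],-1).reshape(-1,1,2).astype(float),s['K'],s['D']).reshape(h,w,2)
    c=np.dstack([p,np.ones((h,w))])*s['z_map'][...,None]
    return (c-s['t'])@s['R']
def plane(s,uv,z):
    p=cv2.undistortPoints(np.array(uv,float).reshape(-1,1,2),s['K'],s['D']).reshape(-1,2)
    d=np.c_[p,np.ones(len(p))]@s['R']; o=-s['R'].T@s['t']
    return o+d*((z-o[2])/d[:,2])[:,None]
def save(s,n): cv2.imwrite('pics/'+n,s['pixels'][...,::-1])
E
python3 - <<'E'
from h import *
for n in ('top','scene'):
    s=snap(n); save(s,n+'1.png'); c=cloud(s); np.savez('/tmp/'+n,c=c,p=s['pixels'])
    print(n,-s['R'].T@s['t'],(s['z_map']>0).mean())
    m=(s['z_map']>0)&(c[...,2]>168)&(c[...,2]<186)
    nn,l,st,ce=cv2.connectedComponentsWithStats(m.astype(np.uint8))
    for i in range(1,nn):
        if st[i,4]>15: print(st[i],ce[i],np.median(c[l==i],0))
print(manip.state())
E
```

```text
top [ 415.31762388  -35.38749091 1310.72813068] 0.996171875
[368 218   9  10  62] [372.06451613 222.64516129] [ 545.91939623 -165.50581775  182.12769219]
scene [1409.57497959 -948.69359413  917.67409882] 0.99548828125
[355  11 115  22 293] [413.60409556  21.56313993] [-428.75183951 2284.20311854  177.0172632 ]
[217  30 114  14 315] [274.98095238  36.55873016] [-853.34816192 1222.15422437  176.54398792]
[478  32  37   9  96] [496.125       36.04166667] [ 211.71150086 2286.91863179  177.92214637]
[133  38  63  17 191] [162.58115183  46.22513089] [-1204.07297938   583.34044958   177.67955693]
[522  39 118  25 362] [581.65469613  51.64364641] [ 772.76086715 2287.06540067  176.58374184]
[ 72  46  60  16 200] [101.49   53.605] [-1331.63412064   255.70964695   176.99232266]
[349  46 147  32 454] [424.56387665  63.44493392] [ 190.17113823 1366.71065832  177.02723138]
[506  72   8   4  26] [509.53846154  73.30769231] [ 604.34229832 1533.90568828  175.37243934]
[ 22  78  64  19 244] [53.78278689 86.91803279] [-947.52002415 -180.53242794  176.95289429]
[170 121  58  22 269] [198.2936803 133.386
[... 267 characters left out ...]
e+00, -2.58606426e-01]), 'dq': array([ 9.53883120e-04, -2.57975947e-03,  8.63236525e-04,  5.50470483e-05,
        3.43887954e-04,  1.35274922e-03]), 'tau': array([ 1.96588685e-04, -3.91688204e+01,  1.87934679e+01,  4.23190445e+00,
        1.34562262e-02, -7.08710445e-05]), 'tool_pos': array([187.99076696, 595.54143376, 243.580937  ]), 'tool_rot': array([[ 9.53564574e-01, -3.01188286e-01, -4.67693405e-04],
       [-3.01188623e-01, -9.53562686e-01, -1.90174231e-03],
       [ 1.26807529e-04,  1.95429803e-03, -9.99998082e-01]]), 'force': array([-0.03376845, -0.18047846, -0.85073356]), 'ft_torque': array([ 0.02979488,  0.02717305, -0.0253804 ]), 'gripper_force': 0.0, 'opening': 87.22982762996894}
```

View pics/top1.png

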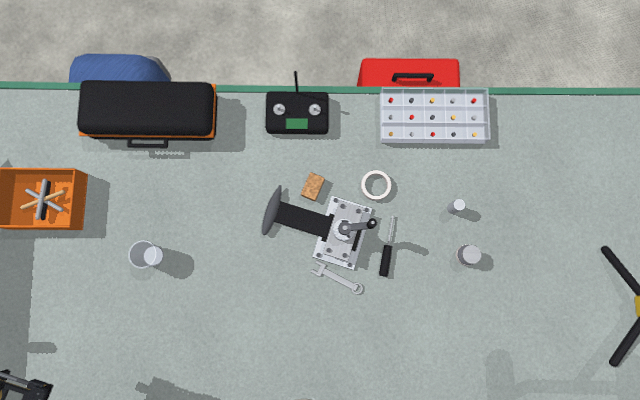

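View pics/scene1.png

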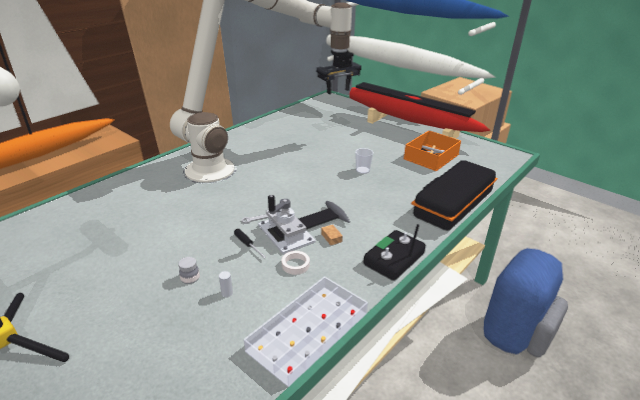

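The top view has the clamp near pixel (343,230) with the crank pointing right to the knob at (372,222). The wrench, tape, screwdriver and block lie around it, and the knob is the tallest part. The scene view shows the knob at (271,200) and the hub at about (285,205). Next I'll measure the axis and zoom in.

Run:
```python
from h import *
for n in ('top','scene'):
    d=np.load(f'/tmp/{n}.npz'); c=d['c']; p=d['p']
    near=np.hypot(c[...,0]-540,c[...,1]+120)<120
    for lo,hi in ((128,139),(120,127),(176,186),(84,92),(60,66)):
        m=near&(c[...,2]>lo)&(c[...,2]<hi); q=c[m]
        if len(q)<5: print(n,lo,len(q)); continue
        mm=np.float32(q[:,:2]); print(n,lo,len(q),q.mean(0).round(1),cv2.minEnclosingCircle(mm),cv2.minAreaRect(mm))
    x0,y0=(300,180) if n=='top' else (230,180)
    cv2.imwrite(f'pics/{n}c.png',cv2.resize(p[y0:y0+90,x0:x0+110,::-1],None,fx=7,fy=6.6,interpolation=cv2.INTER_CUBIC)[:600,:800])
# base plate
d=np.load('/tmp/top.npz'); c=d['c']; m=(np.hypot(c[...,0]-540,c[...,1]+110)<130)&(c[...,2]>8)&(c[...,2]<16)
nn,l,st,ce=cv2.connectedComponentsWithStats(m.astype(np.uint8))
i=1+np.argmax(st[1:,4]); print('base',st[i],cv2.minAreaRect(np.float32(c[l==i][:,:2])))
```

```text
top 128 221 [ 541.7 -118.2  131.5] ((539.69970703125, -124.19732666015625), 37.044219970703125) ((544.9767456054688, -122.08072662353516), (31.83539581298828, 72.49354553222656), 15.243583679199219)
top 120 19 [ 540.5 -122.1  125.3] ((546.9549560546875, -119.87068939208984), 35.17961883544922) ((545.9067993164062, -120.15257263183594), (30.969600677490234, 70.31009674072266), 15.052248001098633)
top 176 56 [ 547.3 -165.8  182.1] ((547.7448120117188, -166.44931030273438), 10.591766357421875) ((548.302978515625, -165.518310546875), (19.52569580078125, 19.171184539794922), 1.6069412231445312)
top 84 166 [534.9 -97.4  87.8] ((539.7495727539062, -102.02100372314453), 28.63524627685547) ((539.95458984375, -100.65575408935547), (55.09617614746094, 52.707298278808594), 13.732393264770508)
top 60 761 [ 537.  -100.1   63.2] ((540.566162109375, -100.52200317382812), 80.86721801757812) ((539.8528442382812, -102.31841278076172), (69.69332122802734, 149.74156188964844), 72.89527130126953)
scene 128 57 [ 546.7 -131.7  131.1] ((542.8985595703125, -134.72103881835938), 43.36320877075195) ((548.682312
[... 314 characters left out ...]
168.   180.2] ((548.836669921875, -167.06275939941406), 11.003795623779297) ((549.721435546875, -167.23025512695312), (18.12665557861328, 20.463603973388672), 45.636810302734375)
scene 84 65 [ 546.1 -105.    87.1] ((543.3412475585938, -100.97162628173828), 28.353483200073242) ((547.5428466796875, -102.46953582763672), (50.08744430541992, 43.83237075805664), 73.70567321777344)
scene 60 216 [ 572.6 -116.    62.1] ((542.0267333984375, -99.92066955566406), 81.38755798339844) ((542.3054809570312, -103.12908935546875), (70.43555450439453, 152.76068115234375), 72.96610260009766)
base [313 229  53  41 571] ((509.6318359375, -93.17997741699219), (119.67338562011719, 116.27216339111328), 72.818359375)
```

View pics/topc.png

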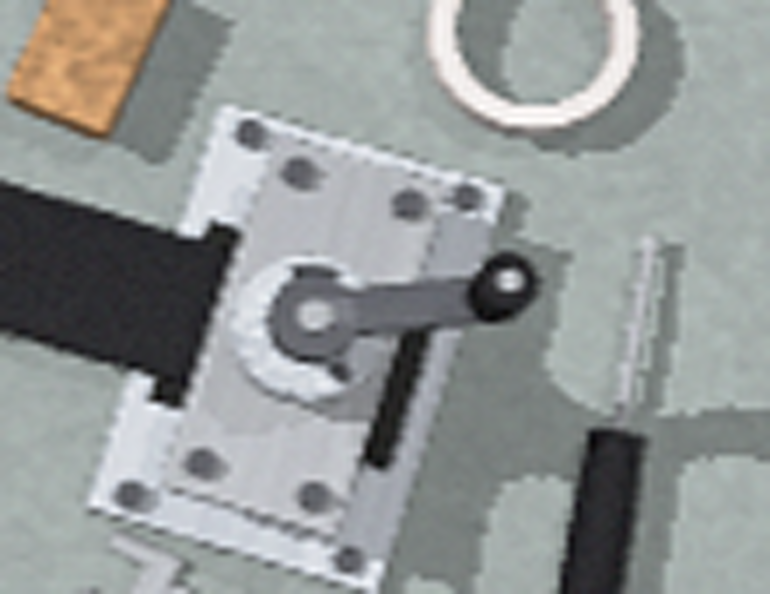

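View pics/scenec.png

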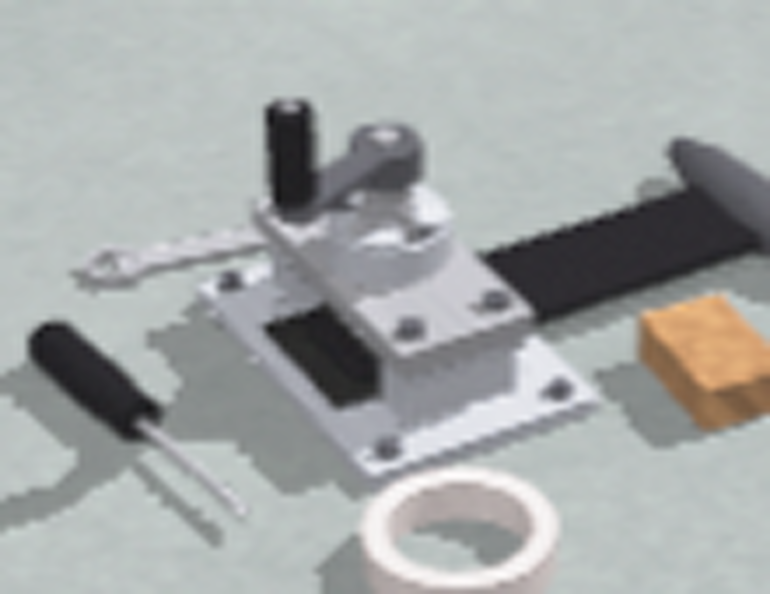

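The axis is at about (541,-102) and the knob at (548,-166.5), so the crank points at about -84° in the world frame. The slot shows as a dark gap at crop (315,270), about 0° in the world frame, and the stop is at (340,370), which fits the 140° between them. Plan: cage the knob loosely with the fingers along the tangent, and swing it anticlockwise until it drops.

Request:
{"op": "play_rows", "data": {
  "translation": [
    [22.5,-47.6,0],
    [22.5,-47.6,0],
    [22.5,-47.6,0],
    [22.5,-47.6,0],
    [22.5,-47.6,0],
    [22.5,-47.6,0],
    [22.5,-47.6,0],
    [22.5,-47.6,0]
  ],
  "turn": [-4,-4,-4,-4,-4,-4,-4,-4]
}}

```text
time: 1.1
tool_pos: [368.3, 213.5, 244.5]
tool_rot: [[0.648, -0.762, -0.0], [-0.762, -0.648, 0.0], [-0.0, 0.0, -1.0]]
force: [0.6, 0.3, 0.7]
opening: 87.1
gripper_force: 0.0
```

Request:
{"op": "play_rows", "data": {
  "translation": [
    [22.5,-47.6,0],
    [22.5,-47.6,0],
    [22.5,-47.6,0],
    [22.5,-47.6,0],
    [22.5,-47.6,0],
    [22.5,-47.6,0],
    [22.5,-47.6,0],
    [22.5,-47.6,0]
  ],
  "turn": [-4,-4,-4,-4,-4,-4,-4,-4]
}}

```text
time: 2.1
tool_pos: [548.4, -167.3, 244.1]
tool_rot: [[0.145, -0.989, -0.001], [-0.989, -0.145, 0.0], [-0.0, 0.001, -1.0]]
force: [1.4, 0.6, -0.1]
opening: 87.0
gripper_force: 0.0
```

Request:
{"op": "play_rows", "data": {
  "translation": [
    [0,0,0],
    [0,0,0]
  ],
  "turn": [0,0]
}}

```text
time: 2.35
tool_pos: [547.6, -165.6, 243.8]
tool_rot: [[0.147, -0.989, -0.002], [-0.989, -0.147, 0.0], [-0.001, 0.002, -1.0]]
force: [-0.8, 0.1, -0.8]
opening: 86.9
gripper_force: 0.0
```

Request:
{"op": "play_rows", "data": {
  "translation": [
    [0,0,-15],
    [0,0,-20],
    [0,0,-20],
    [0,0,-15],
    [0,0,-6],
    [0,0,0]
  ],
  "turn": [0,0,0,0,0,0]
}}

```text
time: 3.1
tool_pos: [548.1, -165.3, 168.4]
tool_rot: [[0.148, -0.989, -0.0], [-0.989, -0.148, -0.0], [0.0, 0.0, -1.0]]
force: [0.6, -0.6, 0.1]
opening: 87.2
gripper_force: 0.0
```

Request:
{"op": "play_rows", "data": {
  "translation": [
    [0,0,0],
    [0,0,0],
    [0,0,0],
    [0,0,0],
    [0,0,0],
    [0,0,0]
  ],
  "turn": [0,0,0,0,0,0],
  "grip": 0.31,
  "grip_force": 5
}}

```text
time: 3.85
tool_pos: [548.1, -165.6, 168.5]
tool_rot: [[0.147, -0.989, -0.0], [-0.989, -0.147, -0.0], [0.0, 0.0, -1.0]]
force: [0.2, 0.3, -0.8]
opening: 34.7
gripper_force: 0.0
```

Run:
```python
from h import *
s=snap('top'); save(s,'t2.png'); q=snap('scene')
a=cv2.resize(s['pixels'][170:270,300:400],(400,400)); b=cv2.resize(q['pixels'][130:250,200:320],(400,400))
cv2.imwrite('pics/cage.png',np.hstack([a,b])[...,::-1]); st=manip.state(); print(st['joint_positions'],st['tool_pos'],st['force'],st['opening'])
C=np.array([541,-102]);import math
a0=math.atan2(-64.5,7);P=[C+65*np.array([math.cos(a0+math.radians(5*i)),math.sin(a0+math.radians(5*i))]) for i in range(22)]
print(np.diff(P,axis=0).round(1).tolist())
```

```text
[-1.05910166e-02  3.62223060e-01 -2.31165734e-01  1.38486379e-05
 -9.77441400e-01  1.58575456e-01] [ 548.13635358 -165.61776729  168.5247853 ] [ 0.0325491  -0.06695557  0.5996865 ] 29.695765546135384
[[5.6, 0.9], [5.5, 1.3], [5.4, 1.8], [5.2, 2.3], [5.0, 2.7], [4.7, 3.1], [4.4, 3.5], [4.1, 3.9], [3.7, 4.3], [3.4, 4.6], [2.9, 4.8], [2.5, 5.1], [2.1, 5.3], [1.6, 5.4], [1.1, 5.6], [0.6, 5.6], [0.1, 5.7], [-0.4, 5.7], [-0.9, 5.6], [-1.3, 5.5], [-1.8, 5.4]]
```

View pics/cage.png

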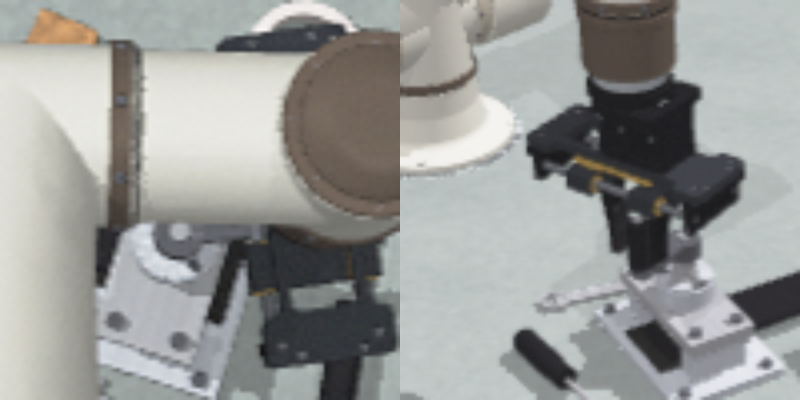

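The knob sits between the fingers (right view, around (655,255)) with no force on it. I'll swing it backward now.

Request:
{"op": "play_rows", "data": {
  "translation": [
    [5.6,0.9,0],
    [5.5,1.3,0],
    [5.4,1.8,0],
    [5.2,2.3,0],
    [5.0,2.7,0],
    [4.7,3.1,0],
    [4.4,3.5,0],
    [4.1,3.9,0]
  ],
  "turn": [5,5,5,5,5,5,5,5]
}}

```text
time: 4.95
tool_pos: [587.3, -146.5, 168.5]
tool_rot: [[0.75, -0.661, -0.002], [-0.661, -0.75, -0.001], [-0.001, 0.002, -1.0]]
force: [-1.6, -1.0, 1.0]
opening: 27.1
gripper_force: 1.0
```

Request:
{"op": "play_rows", "data": {
  "translation": [
    [3.7,4.3,0],
    [3.4,4.6,0],
    [2.9,4.8,0],
    [2.5,5.1,0],
    [0,0,0]
  ],
  "turn": [5,5,5,5,0]
}}

```text
time: 5.58
tool_pos: [600.5, -127.4, 168.5]
tool_rot: [[0.93, -0.367, -0.0], [-0.367, -0.93, -0.0], [-0.0, 0.0, -1.0]]
force: [-0.8, -1.7, 0.3]
opening: 27.1
gripper_force: 0.5
```

```bash
cat > look.py <<'E'
from h import *
import sys
C=np.array([541,-102.])
for n in ('scene','top'):
    s=snap(n); c=cloud(s); z=c[...,2]; r=np.hypot(c[...,0]-C[0],c[...,1]-C[1])
    p=s['pixels'].astype(int)
    m=(r<14)&(z>100)&(z<137)
    print(n,'hub n',m.sum(), 'z pct',np.percentile(z[m],[50,75,90,97]).round(1) if m.any() else '')
st=manip.state(); print(st['time'],st['tool_pos'],st['force'],st['opening'],st['gripper_force'],st['joint_positions'])
q=snap('scene'); cv2.imwrite('pics/'+sys.argv[1],cv2.resize(q['pixels'][150:250,220:345,::-1],(750,600),interpolation=cv2.INTER_CUBIC))
E
python3 look.py a.png
```

```text
scene hub n 26 z pct [127.5 129.2 129.5 131.5]
top hub n 94 z pct [131.8 133.1 134.7 135.9]
5.675 [ 600.41604261 -127.45850315  168.5125248 ] [-0.36706514 -1.45367083  0.18265934] 26.79703073484411 0.41848495602607727 [ 5.42265302e-02  4.26930667e-01 -1.26852481e-01  5.65224499e-05
 -1.01719208e+00  1.13952246e+00]
```

Request:
{"op": "play_rows", "data": {
  "translation": [
    [2.1,5.3,0],
    [1.6,5.4,0],
    [0,0,0]
  ],
  "turn": [5,5,0]
}}

```text
time: 6.1
tool_pos: [604.1, -116.5, 168.3]
tool_rot: [[0.98, -0.201, -0.0], [-0.201, -0.98, 0.0], [-0.0, -0.0, -1.0]]
force: [-0.4, -0.9, -1.0]
opening: 26.8
gripper_force: 0.3
```

```bash
python3 look.py b.png
```

```text
scene hub n 44 z pct [125.9 127.7 129.9 130.7]
top hub n 94 z pct [130.2 132.1 134.3 135.8]
6.2 [ 604.22059936 -116.62815808  168.48584394] [-0.39014804 -1.42569323  0.0120954 ] 26.645110078990044 0.1460606139153242 [ 7.19251105e-02  4.29350014e-01 -1.22823515e-01 -2.15575701e-04
 -1.01853885e+00  1.29611136e+00]
```

Request:
{"op": "play_rows", "data": {
  "translation": [
    [1.1,5.6,0],
    [0,0,0]
  ],
  "turn": [5,0]
}}

```text
time: 6.5
tool_pos: [605.5, -111.0, 168.7]
tool_rot: [[0.993, -0.115, 0.0], [-0.115, -0.993, -0.0], [0.0, -0.0, -1.0]]
force: [-0.2, -1.2, -0.3]
opening: 26.9
gripper_force: 0.2
```

```bash
python3 look.py c.png
```

```text
scene hub n 44 z pct [120.2 121.3 123.  124.5]
top hub n 93 z pct [123.9 125.6 127.  128.4]
6.6 [ 605.46805804 -111.09261103  168.70996348] [ 0.71179238 -0.33849682 -0.15167763] 26.966627511955224 0.1448228026401921 [ 8.11101115e-02  4.29236741e-01 -1.22442326e-01 -6.96478173e-05
 -1.01855481e+00  1.37409589e+00]
```

View pics/c.png

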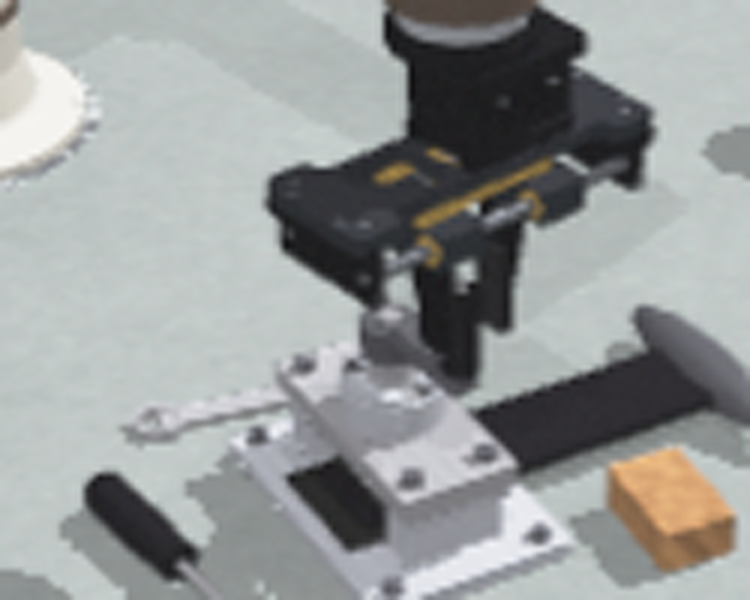

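The hub went from about 132 to 125, so the bolt has dropped, and the picture shows the hub seated in the boss at (395,380). Next I lower to match and grip the knob.

Request:
{"op": "play_rows", "data": {
  "translation": [
    [0,0,-5],
    [0,0,-4.5],
    [0,0,0]
  ],
  "turn": [0,0,0]
}}

```text
time: 7.02
tool_pos: [604.9, -111.0, 158.2]
tool_rot: [[0.993, -0.114, -0.002], [-0.114, -0.993, 0.0], [-0.002, 0.0, -1.0]]
force: [0.6, -0.3, -0.8]
opening: 27.2
gripper_force: 0.1
```

Request:
{"op": "play_rows", "data": {
  "translation": [
    [0,0,0],
    [0,0,0],
    [0,0,0],
    [0,0,0]
  ],
  "turn": [0,0,0,0],
  "grip": 0.1,
  "grip_force": 8
}}

```text
time: 7.52
tool_pos: [605.2, -111.0, 158.9]
tool_rot: [[0.994, -0.114, -0.0], [-0.114, -0.994, 0.0], [-0.0, -0.0, -1.0]]
force: [0.1, -1.6, -1.9]
opening: 21.8
gripper_force: 8.0
```

```bash
python3 look.py d.png
python3 - <<'E'
from h import *
t=manip.state()['tool_pos']; C=np.array([541,-102.])
a=np.arctan2(t[1]-C[1],t[0]-C[0]); print(np.degrees(a),np.hypot(*(t[:2]-C)))
th=a-np.radians(7.5)*np.arange(49); P=65*np.c_[np.cos(th),np.sin(th)]
d=np.diff(P,axis=0).round(1)
for i in range(6): print([[x,y,-.17] for x,y in d[8*i:8*i+8].tolist()])
E
```

```text
scene hub n 31 z pct [119.8 121.3 123.3 125.1]
top hub n 92 z pct [123.9 125.6 127.4 128.1]
7.625 [ 605.15855326 -111.00769805  158.926884  ] [-0.36569788 -0.94340573 -1.46643195] 21.411422873032734 7.995108436443843 [ 8.12732020e-02  4.38457732e-01 -1.34480353e-01 -1.24110894e-04
 -9.98239562e-01  1.37564903e+00]
-7.983369666633055 64.78639274553842
[[-1.7, -8.3, -0.17], [-2.8, -8.0, -0.17], [-3.8, -7.6, -0.17], [-4.8, -7.0, -0.17], [-5.7, -6.3, -0.17], [-6.4, -5.6, -0.17], [-7.1, -4.7, -0.17], [-7.7, -3.7, -0.17]]
[[-8.1, -2.7, -0.17], [-8.4, -1.6, -0.17], [-8.5, -0.5, -0.17], [-8.5, 0.6, -0.17], [-8.3, 1.7, -0.17], [-8.0, 2.8, -0.17], [-7.6, 3.8, -0.17], [-7.0, 4.8, -0.17]]
[[-6.3, 5.7, -0.17], [-5.6, 6.4, -0.17], [-4.7, 7.1, -0.17], [-3.7, 7.7, -0.17], [-2.7, 8.1, -0.17], [-1.6, 8.4, -0.17], [-0.5, 8.5, -0.17], [0.6, 8.5, -0.17]]
[[1.7, 8.3, -0.17], [2.8, 8.0, -0.17], [3.8, 7.6, -0.17], [4.8, 7.0, -0.17], [5.7, 6.3, -0.17], [6.4, 5.6, -0.17], [7.1, 4.7, -0.17], [7.7, 3.7, -0.17]]
[[8.1, 2.7, -0.17], [8.4, 1.6, -0.17], [8.5, 0.5, -0.17], [8.5, -0.6, -0.17], [8.3, -1.7, -0.17], [8.0, -2.8, -0.17], [7.6, -3.8, -0.17], [7.0, -4.8, -0.17]]
[[6.3, -5.7, -0.17], [5.6, -6.4, -0.17], [4.7, -7.1, -0.17], [3.7, -7.7, -0.17], [2.7, -8.1, -0.17], [1.6, -8.4, -0.17], [0.5, -8.5, -0.17], [-0.6, -8.5, -0.17]]
```

Request:
{"op": "play_rows", "data": {
  "translation": [
    [-1.7,-8.3,-0.2],
    [-2.8,-8.0,-0.2],
    [-3.8,-7.6,-0.2],
    [-4.8,-7.0,-0.2]
  ],
  "turn": [0,0,0,0]
}}

```text
time: 8.18
tool_pos: [591.5, -142.3, 158.0]
tool_rot: [[0.993, -0.114, -0.001], [-0.114, -0.993, 0.001], [-0.001, -0.0, -1.0]]
force: [-1.7, 3.5, -1.2]
opening: 22.0
gripper_force: 8.0
```

Request:
{"op": "play_rows", "data": {
  "translation": [
    [-5.7,-6.3,-0.2],
    [-6.4,-5.6,-0.2],
    [-7.1,-4.7,-0.2],
    [-7.7,-3.7,-0.2]
  ],
  "turn": [0,0,0,0]
}}

```text
time: 8.68
tool_pos: [564.8, -162.0, 157.2]
tool_rot: [[0.994, -0.114, 0.0], [-0.114, -0.994, 0.001], [-0.0, -0.001, -1.0]]
force: [-0.9, 6.4, -2.5]
opening: 21.7
gripper_force: 8.0
```

Request:
{"op": "play_rows", "data": {
  "translation": [
    [-8.1,-2.7,-0.17],
    [-8.4,-1.6,-0.17],
    [-8.5,-0.5,-0.17],
    [-8.5,0.6,-0.17],
    [0,0,0]
  ],
  "turn": [0,0,0,0,0]
}}

```text
time: 9.3
tool_pos: [532.0, -165.7, 156.7]
tool_rot: [[0.994, -0.113, 0.002], [-0.113, -0.994, 0.001], [0.002, -0.001, -1.0]]
force: [0.4, 6.0, -4.4]
opening: 22.3
gripper_force: 8.0
```

```bash
python3 look.py e.png
```

```text
scene hub n 39 z pct [119.  120.3 123.2 124.1]
top hub n 0 z pct 
9.4 [ 532.06298456 -165.73409728  156.66243343] [ 0.06881713  5.39877475 -3.29023606] 21.652231345887834 8.003672061731777 [-1.17128515e-02  3.50241506e-01 -2.83889819e-01 -1.34986076e-03
 -9.35020628e-01  1.46967548e+00]
```

Request:
{"op": "play_rows", "data": {
  "translation": [
    [0,1,-0.8],
    [0,0,0]
  ],
  "turn": [0,0]
}}

```text
time: 9.7
tool_pos: [532.3, -165.6, 156.5]
tool_rot: [[0.994, -0.113, 0.002], [-0.113, -0.994, -0.0], [0.002, 0.0, -1.0]]
force: [0.1, 3.4, -0.3]
opening: 21.9
gripper_force: 8.0
```

Request:
{"op": "play_rows", "data": {
  "translation": [
    [-8.3,1.7,-0.2],
    [-8.0,2.8,-0.2],
    [-7.6,3.8,-0.2],
    [-7.0,4.8,-0.2],
    [-6.3,5.7,-0.2],
    [-5.6,6.4,-0.2]
  ],
  "turn": [0,0,0,0,0,0]
}}

```text
time: 10.45
tool_pos: [488.6, -140.1, 155.1]
tool_rot: [[0.994, -0.113, 0.0], [-0.113, -0.994, -0.001], [0.0, 0.001, -1.0]]
force: [0.4, -0.6, 1.5]
opening: 21.3
gripper_force: 8.0
```

Request:
{"op": "play_rows", "data": {
  "translation": [
    [-4.7,7.1,-0.2],
    [-3.7,7.7,-0.2],
    [-2.7,8.1,-0.2],
    [-1.6,8.4,-0.2],
    [0,0,0]
  ],
  "turn": [0,0,0,0,0]
}}

```text
time: 11.08
tool_pos: [475.7, -108.1, 154.0]
tool_rot: [[0.994, -0.113, -0.001], [-0.113, -0.994, 0.0], [-0.001, -0.0, -1.0]]
force: [-2.1, 0.4, 6.8]
opening: 21.8
gripper_force: 8.0
```

```bash
python3 look.py f.png
```

```text
scene hub n 55 z pct [116.  118.3 120.3 121.3]
top hub n 6 z pct [121.4 121.6 122.9 123.7]
11.175 [ 475.74486307 -108.33239472  153.87956707] [-2.60193158  0.5050529   6.12393181] 22.047330238512416 8.00043290553731 [ 1.09386120e-01  2.45977581e-01 -4.48837912e-01 -8.17509005e-04
 -8.77429185e-01  1.34842102e+00]
```

View pics/f.png

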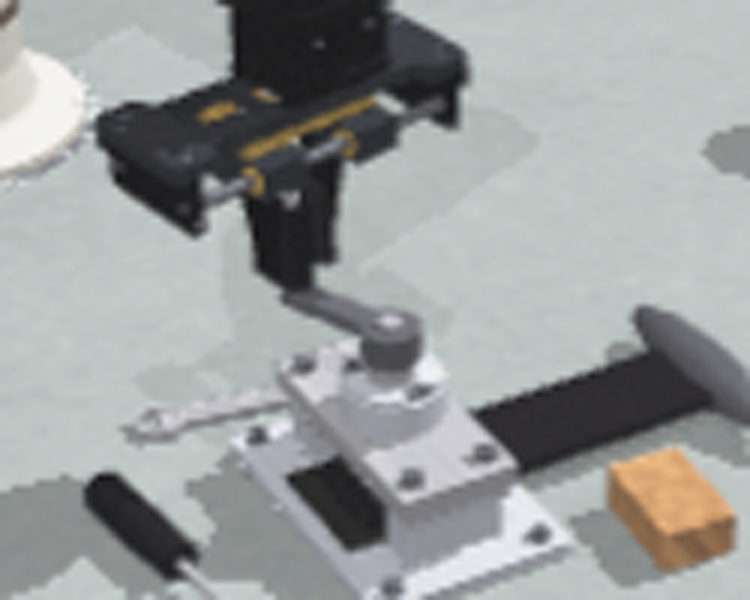

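The crank now points away, about 166° round, and the hub at (395,330) has sunk with it. The press is slightly high at 6 N, so I'll sink a little slower from here.

Request:
{"op": "play_rows", "data": {
  "translation": [
    [-0.8,8.5,0],
    [0.4,8.5,0],
    [1.7,8.3,-0.1],
    [2.8,8.0,-0.1],
    [3.8,7.6,-0.15],
    [4.8,7.0,-0.15],
    [0,0,0]
  ],
  "turn": [0,0,0,0,0,0,0]
}}

```text
time: 12.1
tool_pos: [489.5, -60.2, 153.4]
tool_rot: [[0.994, -0.113, 0.0], [-0.113, -0.994, 0.001], [0.0, -0.001, -1.0]]
force: [-1.6, 1.7, 2.3]
opening: 21.9
gripper_force: 8.0
```

Request:
{"op": "play_rows", "data": {
  "translation": [
    [5.7,6.3,-0.17],
    [6.4,5.6,-0.17],
    [7.1,4.7,-0.17],
    [7.7,3.7,-0.17],
    [8.1,2.7,-0.17],
    [8.4,1.6,-0.17],
    [0,0,0]
  ],
  "turn": [0,0,0,0,0,0,0]
}}

```text
time: 12.98
tool_pos: [534.0, -35.9, 152.6]
tool_rot: [[0.994, -0.113, 0.003], [-0.113, -0.994, 0.001], [0.003, -0.001, -1.0]]
force: [1.1, 2.9, 2.7]
opening: 21.8
gripper_force: 8.0
```

```bash
python3 look.py g.png
```

```text
scene hub n 40 z pct [114.2 116.7 118.3 119.2]
top hub n 73 z pct [118.2 120.1 121.  124. ]
13.075 [533.4555982  -36.06060487 152.66859206] [0.76279446 3.69235748 3.6125465 ] 21.776699652088876 8.001224273320986 [ 2.35959652e-01  3.19188666e-01 -3.44442142e-01 -1.31542794e-04
 -9.04650146e-01  1.22116321e+00]
```

Request:
{"op": "play_rows", "data": {
  "translation": [
    [8.5,0.3,-0.17],
    [8.5,-0.6,-0.17],
    [8.3,-1.7,-0.17],
    [8.0,-2.8,-0.17],
    [7.6,-3.8,-0.17],
    [7.0,-4.8,-0.17],
    [0,0,0]
  ],
  "turn": [0,0,0,0,0,0,0]
}}

```text
time: 14.0
tool_pos: [581.9, -50.3, 151.8]
tool_rot: [[0.993, -0.114, 0.003], [-0.114, -0.993, -0.0], [0.003, -0.0, -1.0]]
force: [2.9, 2.2, 4.3]
opening: 21.7
gripper_force: 8.0
```

Request:
{"op": "play_rows", "data": {
  "translation": [
    [6.3,-5.7,-0.17],
    [5.6,-6.4,-0.17],
    [4.7,-7.1,-0.17],
    [3.7,-7.7,-0.17],
    [2.7,-8.1,-0.17],
    [0,0,0]
  ],
  "turn": [0,0,0,0,0,0]
}}

```text
time: 14.75
tool_pos: [604.2, -85.9, 151.0]
tool_rot: [[0.993, -0.114, 0.002], [-0.114, -0.993, -0.001], [0.002, 0.001, -1.0]]
force: [6.0, 0.1, 4.7]
opening: 21.9
gripper_force: 8.0
```

```bash
python3 look.py g2.png
```

```text
scene hub n 44 z pct [113.5 114.6 115.6 116.3]
top hub n 92 z pct [115.7 117.7 119.6 120.9]
14.85 [604.00663866 -85.51010918 151.03682148] [5.35848847 0.53728792 3.03883543] 21.60750118135717 7.999485801556148 [ 0.1249522   0.43711755 -0.1597285   0.00135877 -0.97218016  1.33120034]
```

Request:
{"op": "play_rows", "data": {
  "translation": [
    [2.1,-8.3,-0.17],
    [1.1,-8.5,-0.17],
    [0.2,-5,-0.1],
    [0,0,0],
    [0,0,0],
    [0,0,0],
    [0,0,0]
  ],
  "turn": [0,0,0,0,0,0,0],
  "grip_force": 10
}}

```text
time: 15.78
tool_pos: [606.3, -106.6, 150.0]
tool_rot: [[0.994, -0.113, -0.001], [-0.113, -0.994, -0.0], [-0.001, 0.0, -1.0]]
force: [1.5, -0.8, 5.9]
opening: 21.5
gripper_force: 10.0
```

```bash
python3 look.py h.png
```

```text
scene hub n 25 z pct [111.4 112.6 114.1 115. ]
top hub n 93 z pct [116.4 118.1 119.3 120.7]
15.875 [ 606.29956912 -106.60181483  149.96272816] [ 1.69760387 -0.21229602  4.7273281 ] 21.788734706600525 10.000407756306231 [ 8.85222940e-02  4.48102859e-01 -1.43672727e-01 -6.19160271e-05
 -9.80122286e-01  1.36849500e+00]
```

View pics/h.png

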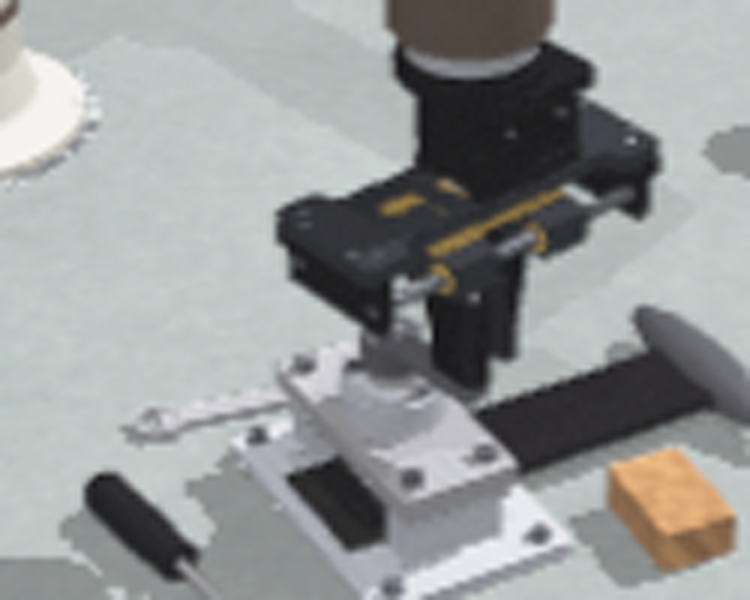

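The crank is back along the slot, the hub at (390,360) sits lower than after the drop, the knob is gripped at 10 N, and the other things haven't moved. Handing in.

```bash
python3 -c "
from cell import manip
print(manip.hand_in())"
```

```text
the job is handed in; nothing more can be done
None
```

I turned the crank back until the bolt dropped about 7 mm, then forward one full turn to about 15 mm below its start height. I handed the job in at about 16 s with the knob gripped at 10 N; no result was shown, and the other things looked unmoved in the last picture.

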